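Shut the marked gas valve under the sliding cover

TASK

The gas manifold box on the welding bench has a loose steel cover over two valve handles. With the fingertips, push the cover by its rib all the way back to its stop, keeping it down in its guides, then push the marked handle (the one ending in a round disc) fully shut, clockwise until it stops, across its pipe. Grasp and lift nothing, and leave the other handle and everything else on the bench as they are.

Things in the scene. Friction and masses are not known exactly. Their poses are not given: they have to be found in the camera images.
- box: grey steel gas manifold box, fixed to the bench. Its x axis points to its rear (away from the robot at yaw 0), y to its left; origin on the bench under the centre of the open well. The front rim (x = -95 mm) is 66 mm above the bench. Behind the well, to x = +275 mm, is a flat deck where the cover parks. Guide strips along both ends (y = +-187 mm) stand to 76 mm
- well (a point): centre of the well's floor, 6 mm above the bench. The well is 178 mm (box x) by 368 mm (box y) inside. Two pipes cross it along box x at y = -105 and +60 mm, each with a quarter-turn valve, pivot at x = +40 mm; which is the marked one varies. All in it is below 30 mm above the bench but the handles with their hubs and the stems (20 mm across) under the hubs
- cover_slide (a joint): how far the cover has been slid towards the box's rear (+x of the box), m: 0 closed over the well, 0.17 at its stop on the rear deck, with the well open (the cover's front edge is then at box x = +75 mm). It rubs with about 4 N and stays where it is left
- cover_lift (a joint): how far the cover plate has been lifted out of its guides, m: 0 lying in them. It must stay down
- cover_rib (a point): centre of the top edge of the cover's upright rib; moves with the cover. The cover is a steel plate 190 x 364 x 5 mm, its top 73 mm above the bench. The rib stands on it, 140 mm long (along box y), 12 mm thick, 26 mm high (top 99 mm above the bench), its middle 23 mm behind the cover's front edge
- marked_handle (a joint): angle of the marked valve handle, rad: 0 fully open (pointing along its pipe to the box's front, -x of the box), 1.571 shut at its stop (pointing across the pipe to the box's left, +y). It shuts clockwise seen from above; it starts at 0 to 0.25, turns stiffly (about 0.2 N m) and stays where it is left
- marked_pivot (a point): point on the marked valve's upright turning axis, at the handle's mid-height (52 mm above the bench)
- marked_tip (a point): centre of the top face of the round disc at the end of the marked handle, 83 mm from the pivot axis. The marked handle is a flat steel bar 14 mm wide and 12 mm thick (46 to 58 mm above the bench) with a hub of 30 mm diameter on the pivot and, at its end, a round disc of 36 mm diameter with a dark centre spot
- plain_handle (a joint): angle of the other valve handle, counted the same way; leave it as it is
- plain_tip (a point): point on the top of the plain handle, 83 mm from its pivot. It is the same steel bar, but straight to its square end (101 mm from the pivot), with no disc
- paint_tin: closed paint tin, 66 mm across, 85 mm tall, standing beside the box's left (+y) end; its origin is the centre of its underside; a bystander, to be left alone
- collar: loose steel collar, 52 mm across, 22 mm tall, beside the box's right (-y) end; its origin is the centre of its underside; a bystander, to be left alone
- round_stub: upright steel bar stub, 36 mm across, 50 mm tall, beside the box's right end; its origin is the centre of its underside; a bystander, to be left alone
- chipping_hammer: hammer lying on the bench to the right; its origin is the centre of its underside; a bystander, to be left alone
- wrench: wrench lying on the bench, near the robot on the right; its origin is the centre of its underside; a bystander, to be left alone
- brush_cup: white cup, 76 mm across, 95 mm tall, on the bench to the left; its origin is the centre of its underside; a bystander, to be left alone
- offcut: steel plate offcut, 90 x 50 x 12 mm, lying on the bench to the left; its origin is the centre of its underside; a bystander, to be left alone

How it is judged:
By the outcome, as a careful person would: the job done as asked, in the order asked, and still so for the second after the job is handed in, with the robot touching nothing.
It also fails if it takes over 48 s, if anything falls off the work surface, if the arm or the gripper's body presses on something with over 40 N, if the wrist force passes 120 N, or if a joint passes its speed limit or range.

ROBOT

A 6-joint arm with a two-finger parallel gripper is mounted at the origin on the work surface. World frame = base frame: x ahead of the robot, y to its left, z up, the work surface at z = 0. Lengths are in m, angles in rad, forces in N, time in s.
With the tool pointing down it reaches from about 0.35 to 0.725 m from the base axis. Payload 4.3 kg.
Tool frame: the origin (TCP) lies on the centre line of the jaws, within the pads' length; the fingertips stand bot.tip_extent ahead of it and the grasp point (between the pads) lies 6 mm ahead of it (bot.tip_extent is the distance from the TCP to the fingertips, in m); z points along the fingers, y is the direction in which the jaws open and shut (so a half turn about z gives the same grasp; the last joint's range is limited). The gripper opens to 85 mm and grips with 20 to 120 N. Pads are 22 mm wide; open, the fingers measure 114 mm over their backs; the gripper's body (76 mm by 85 mm) begins 54 mm behind the grasp point. The pads swing forward as they close: fully open they stand 13 mm farther back than shut.
Start: joints at [-1.414, 0.377, 0.081, 1.274, 0, 1.46], TCP at [0.152, -0.555, 0.256] pointing down, gripper open.
Joint ranges: [-2.72, 2.72], [-0.84, 1.66], [-1.02, 1.22], [-1.77, 2.12], [-1.37, 1.28], [-3.14, 3.14]. Speed limits (rad/s): [2.57, 2.57, 3.14, 3.14, 3.14, 3.14].

INTERFACE

Orientations are given as a unit quaternion [w, x, y, z].
In Python, from rig import bot gives the robot as it stands.
- The arm moves only by the shell command python3 -m pendant 'ROWS' [FORCE]. ROWS is JSON, a list of rows, each a list of 3 entries, a list of its own where there are three numbers: the finger opening in cm, from 0 to 8.54, then the shift along the tool's x, y, z in cm, then the turn, a rotation vector about the tool's x, y, z in degrees. A call has 1 to 8 rows; each row is the pose to reach, as a shift and turn from the pose commanded when the call began, along the tool's axes at that moment; what a row does not reach only later rows make up. A row lasts 1/10 s, in which the tool goes at most 50 mm and 8.59 degrees, less where a joint would pass 70% of its speed; a pose out of reach is approached as far as the arm can. A call with a gripper value outside its range is refused whole. The fingers move at their own pace and stop on an object; FORCE is the grip in N (left out, the last holds). Time passes only in rows, so rows that repeat a pose let the fingers close. It gives the time, the measured TCP pose, the force and the opening at its end, in the units of the state.
- bot.read_state(): the state, without advancing time (a new reading comes with each control period).
- bot.read_camera(name): name is "scene" or "top" or "wrist"; returns a dict with "pixels" (384x512x3 uint8, blue, green, red), "K" (3x3 intrinsics, pixels), "rvec" (rotation vector, rad) and "tvec" (3), from world to camera coordinates, as OpenCV has them. Camera axes: x right, y down, z forward; pixel columns grow to the right and rows downward; lengths in m; the calibration is good to about 2 mm. A picture is of the moment at which its call begins. There is no depth.
- bot.job_done(): hands the job in, once; it reports no verdict.
Trained networks look in the newest picture that a camera, given by its name, has taken for a name from the list of things; names that differ only in an ending like _2 or _b are one class to them, and where a whole thing is asked for, a point or a joint stands for the part that bears it (a point fixed in the world has none). Each returns a list of dicts, best first, with "score" (0 to 1); they miss things now and then, are a little off and sometimes report something else, mostly with a low value. They report only what shows in the picture. A call takes as long as a camera call.
- bot.boxes_of(label, camera): "centre" ([column, row] in pixels, amid what is visible of it).
- bot.cut_out(label, camera): "region" (384x512 bool, what is visible of it) and "centre" ([column, row] in pixels, amid what is visible of it).
- bot.spot_point(label, camera): "centre" ([column, row] in pixels: a listed point, or the origin of a listed thing).
The state is a dict: "clock": time; "q": joint angles; "joint_vel": joint speeds; "effort": joint torques, N m; "ee_pos": TCP position; "ee_rot": TCP orientation; "force": force on the tool from outside, world axes, zero at the start; "torque": the same for the moment, N m; "opening": finger opening in m.
Only numpy, scipy, OpenCV 4.12 (cv2) and the standard library are available. Lean on these libraries where they do the work, as an engineer would, in place of code of your own. Each camera call takes 0.05 s, during which the arm holds its last target.

## Working session

There is one attempt and no reset: what is moved stays moved. The work goes in short steps, Python scripts to look and compute and a shell command to move; the robot and the scene stay as the last step left them, time stands still between calls to the robot, and variables do not carry over. Pictures are saved under pics/ and viewed, and the job is handed in when it is done.

```bash
ls; mkdir -p pics; cat > h.py <<'E'
import numpy as np, cv2
from rig import bot
from scipy.spatial.transform import Rotation as R
def cam(n,save=None):
    c=bot.read_camera(n)
    if save: cv2.imwrite('pics/'+save,c['pixels'])
    return c
def ray(c,px,z):
    K=np.array(c['K']);Rm=cv2.Rodrigues(np.array(c['rvec'],float))[0];t=np.array(c['tvec'],float).ravel()
    d=Rm.T@np.linalg.inv(K)@np.array([px[0],px[1],1.]);o=-Rm.T@t
    return o+d*(z-o[2])/d[2]
def proj(c,p):
    return cv2.projectPoints(np.array(p,float).reshape(-1,1,3),np.array(c['rvec'],float),np.array(c['tvec'],float),np.array(c['K'],float),None)[0].reshape(-1,2)
E
python3 - <<'E'
from h import *
s=bot.read_state();print({k:np.round(v,4) for k,v in s.items()},bot.tip_extent)
print(R.from_quat(np.roll(s['ee_rot'],-1)).as_matrix().round(3))
Z={'cover_rib':.099,'paint_tin':0,'collar':0,'round_stub':0,'marked_tip':.058,'plain_tip':.058,'marked_pivot':.052}
for n in('top','scene'):
    c=cam(n,n+'0.png')
    for l in Z:
        for d in bot.spot_point(l,n)[:2]: print(n,l,np.round(d['centre'],1),round(d['score'],2),ray(c,d['centre'],Z[l]).round(4))
E
```

```text
pics
{'clock': np.float64(0.0), 'q': array([-1.4143,  0.3781,  0.0796,  1.2744,  0.    ,  1.4605]), 'joint_vel': array([ 0.0004, -0.0013, -0.0023, -0.0015, -0.0002, -0.0007]), 'effort': array([ 1.90000e-03, -4.63605e+01,  2.69874e+01,  2.09000e-02,
        1.00000e-04,  0.00000e+00]), 'ee_pos': array([ 0.1515, -0.554 ,  0.2554]), 'ee_rot': array([-0.001 ,  0.9911,  0.133 , -0.    ]), 'force': array([ 0.8031, -0.1821, -0.1602]), 'torque': array([-0.0366,  0.0182, -0.0621]), 'opening': np.float64(0.0857)} 0.025
[[ 0.965  0.264 -0.   ]
 [ 0.264 -0.965  0.002]
 [ 0.    -0.002 -1.   ]]
top cover_rib [247.  197.2] 0.82 [0.4899 0.0175 0.099 ]
top paint_tin [178.  188.8] 0.79 [0.5316 0.2764 0.    ]
top paint_tin [246.8 197.3] 0.61 [0.5056 0.0197 0.    ]
top collar [313.4 195.1] 0.5 [ 0.5198 -0.2282  0.    ]
top round_stub [310.6 155.9] 0.61 [ 0.67   -0.2175  0.    ]
scene cover_rib [246.9 190.3] 0.61 [0.4868 0.0038 0.099 ]
scene paint_tin [318.2 201.1] 0.69 [0.5446 0.275  0.    ]
scene paint_tin [336.1 169.6] 0.23 [0.3904 0.4627 0.    ]
scene collar [190.1 235.8] 0.49 [ 0.5171 -0.2307  0.    ]
scene round_stub [210.9 263.1] 0.74 [ 0.6757 -0.2197  0.    ]
```

View pics/top0.png

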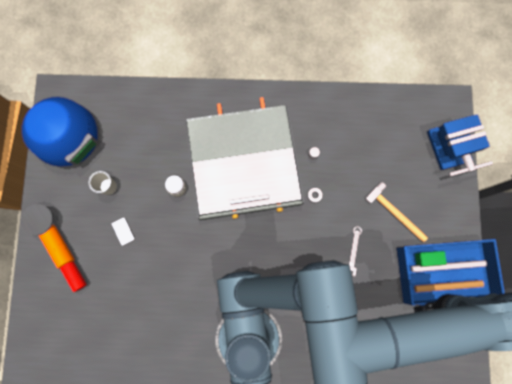

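View pics/scene0.png

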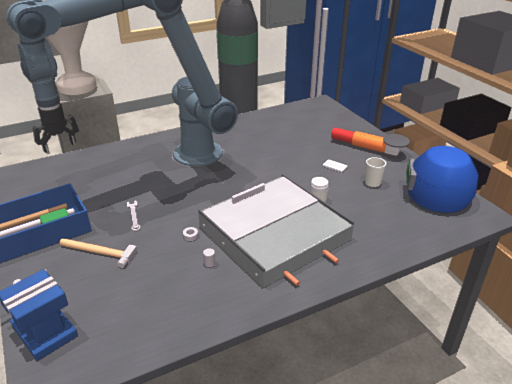

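The top view shows the box, with the cover closed. Its corners are at about (188,119), (285,106), (301,204) and (199,217), and the rib is near (248,199). I'll zoom in to fit the box pose.

```bash
python3 - <<'E'
from h import *
i=cv2.imread('pics/top0.png')[90:230,165:325]
cv2.imwrite('pics/topz.png',cv2.resize(i,None,fx=4.8,fy=4.2,interpolation=cv2.INTER_CUBIC) if 0 else cv2.resize(i,None,fx=4,fy=4,interpolation=cv2.INTER_CUBIC))
i=cv2.imread('pics/scene0.png')[165:295,170:370]
cv2.imwrite('pics/scenez.png',cv2.resize(i,None,fx=4,fy=4,interpolation=cv2.INTER_CUBIC))
E
```

```text
(no output)
```

View pics/topz.png

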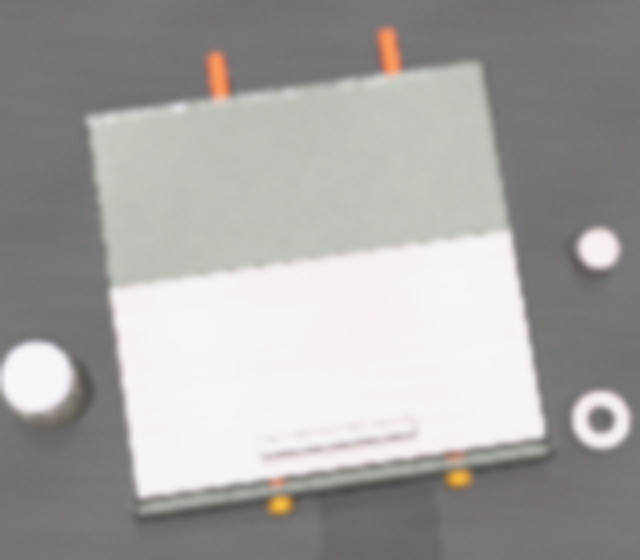

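View pics/scenez.png

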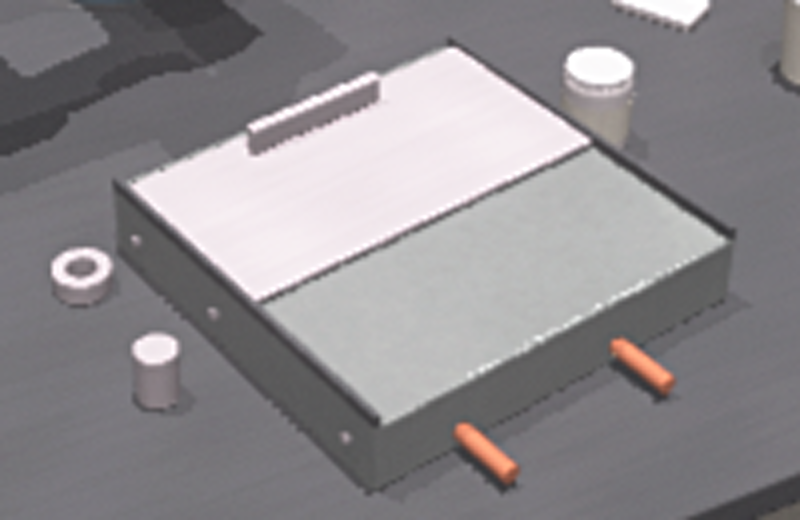

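```bash
python3 - <<'E'
from h import *
from scipy.optimize import least_squares as ls
t=cam('top');s=cam('scene')
P=np.array([[.095,.182,.073],[.095,-.182,.073],[-.095,.182,.073],[-.095,-.182,.073]])
T=np.array([[110,288],[512,231],[140,498],[545,438]])/4+[165,90]
S=np.array([[592,143],[262,300],[450,45],[130,185]])/4+[170,165]
def W(v,p):
    c,sn=np.cos(v[2]),np.sin(v[2]);p=np.array(p);return np.c_[v[0]+c*p[:,0]-sn*p[:,1],v[1]+sn*p[:,0]+c*p[:,1],p[:,2]]
ft=lambda v:(proj(t,W(v,P))-T).ravel(); fs=lambda v:(proj(s,W(v,P))-S).ravel()
for f in(ft,fs,lambda v:np.r_[ft(v),fs(v)]):
    r=ls(f,[.55,0,0]);v=r.x;print(v.round(4),np.degrees(v[2]).round(2),r.fun.round(1))
print('rib',W(v,[[-.072,0,.099],[-.078,.07,.099],[-.078,-.07,.099]]).round(4))
print('rib rear end',W(v,[[.098,0,.099]]).round(4), np.hypot(*W(v,[[.098,0,.099]])[0,:2]))
print('pivots',W(v,[[.04,-.105,.052],[.04,.06,.052]]).round(4))
for r_ in T: print(ray(t,r_,.073).round(4))
print(proj(t,W(v,[[-.072,0,.099]])),proj(s,W(v,[[-.072,0,.099]])))
E
```

```text
[0.554  0.0199 0.1715] 9.83 [ 0.4  0.3 -0.2  0.2 -0.4 -0.2  0.2 -0.3]
[0.5595 0.0233 0.1893] 10.85 [ 0.  -1.3 -0.6  0.4  0.7  0.1 -0.   0.6]
[0.5562 0.022  0.1791] 10.26 [-0.3  0.1 -1.1 -0.7 -0.7 -0.5 -0.2 -1.3 -0.6 -1.3 -2.  -0.3  0.5 -0.1
 -0.8 -0.2]
rib [[ 0.4854  0.0092  0.099 ]
 [ 0.467   0.077   0.099 ]
 [ 0.4919 -0.0608  0.099 ]]
rib rear end [[0.6526 0.0394 0.099 ]] 0.6538221503774411
pivots [[ 0.6143 -0.0742  0.052 ]
 [ 0.5849  0.0881  0.052 ]]
[0.6175 0.2168 0.073 ]
[ 0.6795 -0.144   0.073 ]
[0.4285 0.1816 0.073 ]
[ 0.4904 -0.1749  0.073 ]
[[249.35162675 198.53872974]] [[248.07495996 189.69773821]]
```

Both views put the box at about (0.556, 0.021) with a yaw of about 10°. The rib's front face is near box x = −78 mm. I'll close the fingers and move to a point in front of the rib.

```bash
python3 -m pendant '[[0,[2,-2,0],[0,0,0]],[0,[5,-5,0],[0,0,0]],[0,[8,-8.5,0],[0,0,0]],[0,[11,-12,0],[0,0,1]],[0,[14,-15.5,0],[0,0,2]],[0,[17,-19,0],[0,0,3]],[0,[20,-22,0],[0,0,4]],[0,[21,-23,0],[0,0,5.4]]]' 30
```

```text
clock: 1.7
ee_pos: [0.2943, -0.2741, 0.2565]
ee_rot: [-0.0, 0.996, 0.087, 0.0]
force: [-0.2, -1.0, 0.1]
opening: 0.0
```

```bash
cat >> h.py <<'E'
B=np.array([.556,.021]);YAW=np.radians(10.0)
def st(f=1):
    s=bot.read_state();M=R.from_quat(np.roll(s['ee_rot'],-1)).as_matrix()
    p=s['ee_pos'];c,n=np.cos(YAW),np.sin(YAW);d=p[:2]-B
    print('t',round(float(s['clock']),2),'p',p.round(4),'box',np.round([c*d[0]+n*d[1],-n*d[0]+c*d[1]],4),'tipz',round(p[2]-bot.tip_extent,4),'xyaw',np.degrees(np.arctan2(M[1,0],M[0,0])).round(2),'tilt',M[:,2].round(3),'F',s['force'].round(1),'open',round(float(s['opening']),3))
    return s,M
def goto(bx,by,tz):
    s,M=st();c,n=np.cos(YAW),np.sin(YAW)
    w=np.array([B[0]+c*bx-n*by,B[1]+n*bx+c*by,tz+bot.tip_extent]);print('shift cm',(M.T@(w-s['ee_pos'])*100).round(2))
E
python3 -c "
from h import *
goto(-.125,0,.2)"
```

```text
t 1.7 p [ 0.2943 -0.2741  0.2565] box [-0.309  -0.2452] tipz 0.2315 xyaw 10.04 tilt [ 0.001  0.001 -1.   ] F [-0.2 -1.   0.1] open 0.0
shift cm [ 18.41 -24.51   3.18]
```

```bash
python3 -m pendant '[[0,[2.5,-3,0],[0,0,0]],[0,[5,-6.5,0],[0,0,0]],[0,[7.5,-10,0],[0,0,0]],[0,[10,-13.5,0],[0,0,0]],[0,[12.5,-17,1],[0,0,0]],[0,[15,-20.5,2],[0,0,0]],[0,[17.5,-23.5,3],[0,0,0]],[0,[18.4,-24.5,3.2],[0,0,0]]]'
python3 -c "
from h import *
goto(-.125,0,.081)
c=cam('wrist','w1.png');cam('scene','s1.png');cam('top','t1.png')
for n in('wrist','top','scene'):
    c=cam(n)
    for d in bot.spot_point('cover_rib',n)[:1]: print(n,d['centre'],d['score'],ray(c,d['centre'],.099))
"
```

```text
clock: 2.5
ee_pos: [0.4332, -0.0017, 0.2234]
ee_rot: [-0.0, 0.996, 0.088, -0.0]
force: [0.1, -0.5, -0.6]
opening: 0.0002
t 2.5 p [ 0.4332 -0.0017  0.2234] box [-0.1248 -0.0011] tipz 0.1984 xyaw 10.12 tilt [-0.001  0.001 -1.   ] F [ 0.1 -0.5 -0.6] open 0.0
shift cm [-1.000e-02 -1.000e-01  1.174e+01]
wrist [250.8, 125.6] 0.74 [0.48717797 0.00546709 0.099     ]
scene [247.1, 191.4] 0.59 [0.49329517 0.00136891 0.099     ]
```

View pics/w1.png

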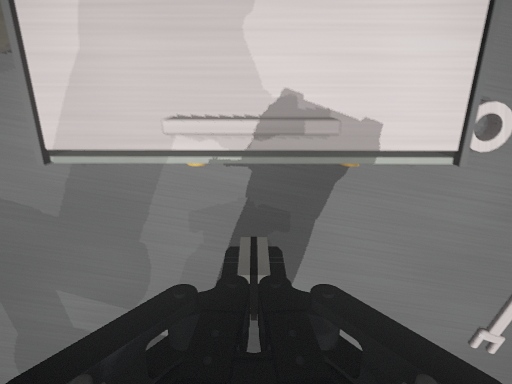

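The wrist view shows the rib level across the picture, from about (163,126) to (341,126). The fingertips are near column 254, so they are centred and square to it. Next I'll descend in front of the rib.

```bash
python3 -m pendant '[[0,[0,0,3],[0,0,0]],[0,[0,0,6.5],[0,0,0]],[0,[0,0,10],[0,0,0]],[0,[0,0,11.4],[0,0,0]],[0,[0,0,11.7],[0,0,0]],[0,[0,0,11.7],[0,0,0]]]'
python3 -c "
from h import *
goto(.085,0,.081);cam('wrist','w2.png');cam('scene','s2.png')"
```

```text
clock: 3.55
ee_pos: [0.4326, -0.005, 0.1074]
ee_rot: [0.0, 0.996, 0.086, -0.0]
force: [0.1, 0.4, 0.1]
opening: -0.0004
t 3.55 p [ 0.4326 -0.005   0.1074] box [-0.126  -0.0041] tipz 0.0824 xyaw 9.83 tilt [-0. -0. -1.] F [0.1 0.4 0.1] open -0.0
shift cm [21.1  -0.48  0.13]
```

View pics/w2.png

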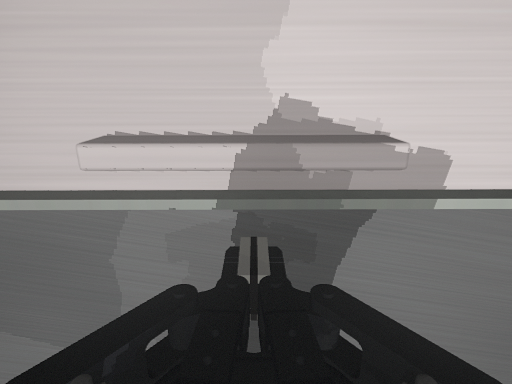

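View pics/s2.png

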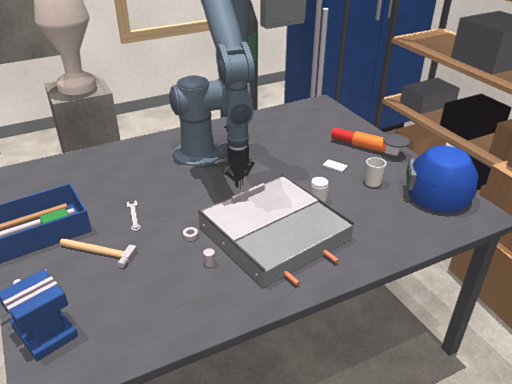

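The fingertips are in front of the rib, clear of the rim and plate. The rib spans columns 78–409. Now I'll push it.

```bash
python3 -m pendant '[[0,[1.5,0,0],[0,0,0]],[0,[2.8,0,0],[0,0,0]],[0,[3.5,0,0],[0,0,0]],[0,[4.2,0,0],[0,0,0]],[0,[5,0,0],[0,0,0]],[0,[6,0,0],[0,0,0]],[0,[7,0,0],[0,0,0]],[0,[7,0,0],[0,0,0]]]'
python3 -c "
from h import *
goto(.085,0,.081);cam('wrist','w3.png');cam('scene','s3.png')"
```

```text
clock: 4.45
ee_pos: [0.5026, 0.0076, 0.1075]
ee_rot: [-0.0, 0.996, 0.086, 0.0]
force: [0.3, 0.0, -0.1]
opening: 0.0002
t 4.45 p [0.5026 0.0076 0.1075] box [-0.0549 -0.0039] tipz 0.0825 xyaw 9.9 tilt [ 0.001  0.    -1.   ] F [ 0.3  0.  -0.1] open 0.0
shift cm [13.99 -0.41  0.16]
```

View pics/w3.png

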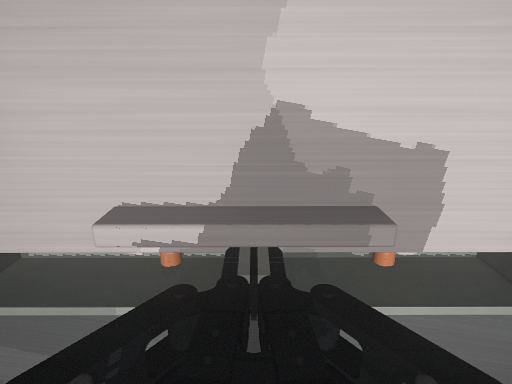

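View pics/s3.png

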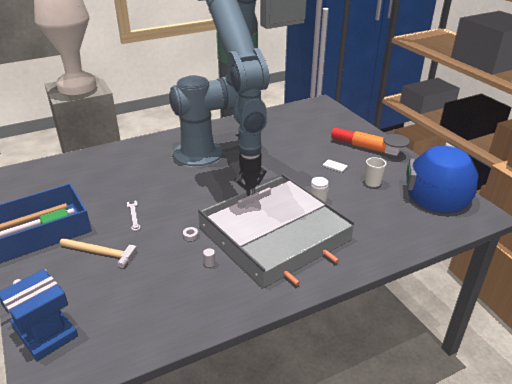

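The cover is sliding flat: its front edge is at row ~252 and the well is starting to show. I'll keep pushing.

```bash
python3 -m pendant '[[0,[1,0,0],[0,0,0]],[0,[2.5,0,0],[0,0,0]],[0,[4,0,0],[0,0,0]],[0,[5.5,0,0],[0,0,0]],[0,[7,0,0],[0,0,0]],[0,[8.5,0,0],[0,0,0]],[0,[10,0,0],[0,0,0]],[0,[11,0,0],[0,0,0]]]'
python3 -m pendant '[[0,[0.5,0,0],[0,0,0]],[0,[1,0,0],[0,0,0]],[0,[1.3,0,0],[0,0,0]],[0,[1.6,0,0],[0,0,0]],[0,[1.8,0,0],[0,0,0]]]'
python3 -c "
from h import *
goto(.085,0,.081);cam('wrist','w4.png');cam('scene','s4.png');cam('top','t4.png')"
```

```text
clock: 5.35
ee_pos: [0.6091, 0.0266, 0.1068]
ee_rot: [-0.0, 0.996, 0.086, -0.002]
force: [-5.3, -0.7, 3.3]
opening: -0.0002
clock: 5.85
ee_pos: [0.6235, 0.0291, 0.1067]
ee_rot: [0.0, 0.996, 0.086, -0.004]
force: [-17.5, -2.9, 10.9]
opening: 0.0001
t 5.85 p [0.6235 0.0291 0.1067] box [ 0.0679 -0.0037] tipz 0.0817 xyaw 9.88 tilt [-0.009 -0.001 -1.   ] F [-17.5  -2.9  10.9] open 0.0
shift cm [ 1.71 -0.38  0.06]
```

View pics/w4.png

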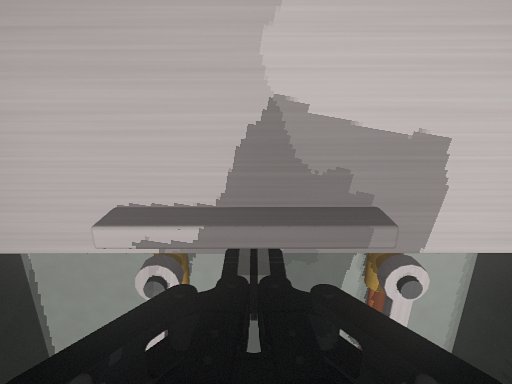

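View pics/s4.png

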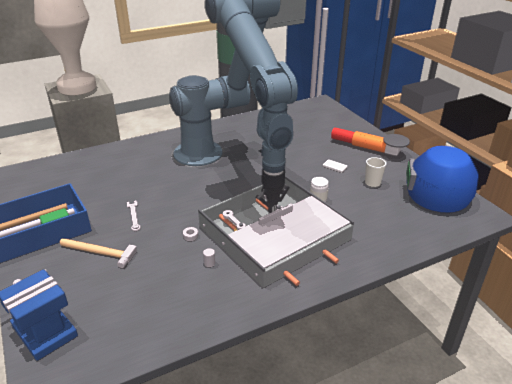

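The force has risen to 17.5 N and the arm is lagging about 5 mm, which suggests the stop. I'll press slightly more to confirm, then back off and check with the cameras.

```bash
python3 -m pendant '[[0,[0.2,0,0],[0,0,0]],[0,[0.4,0,0],[0,0,0]],[0,[0.4,0,0],[0,0,0]]]'
python3 -c "
from h import *
st()"
python3 -m pendant '[[0,[-0.5,0,0],[0,0,0]],[0,[-1.5,0,0],[0,0,0]],[0,[-3,0,-1],[0,0,0]],[0,[-5,0,-4],[0,0,0]],[0,[-8,0,-8],[0,0,0]],[0,[-12,0,-12],[0,0,0]],[0,[-15,0,-15],[0,0,0]],[0,[-16,0,-16],[0,0,0]]]'
python3 -m pendant '[[0,[-1,0,0],[0,0,0]],[0,[-1,0,0],[0,0,0]]]'
python3 - <<'E'
from h import *
st()
Z={'cover_rib':.099,'marked_tip':.058,'plain_tip':.058,'marked_pivot':.052}
for n in('wrist','top','scene'):
    c=cam(n,n+'5.png')
    for l in Z:
        for d in bot.spot_point(l,n)[:2]:
            w=ray(c,d['centre'],Z[l]);e=w[:2]-B;cc,sn=np.cos(YAW),np.sin(YAW)
            print(n,l,np.round(d['centre'],1),round(d['score'],2),w.round(4),'box',np.round([cc*e[0]+sn*e[1],-sn*e[0]+cc*e[1]],4))
E
```

```text
clock: 6.3
ee_pos: [0.6237, 0.0292, 0.1066]
ee_rot: [0.001, 0.996, 0.086, -0.008]
force: [-23.2, -3.7, 15.1]
opening: 0.0
t 6.3 p [0.6237 0.0292 0.1066] box [ 0.0681 -0.0037] tipz 0.0816 xyaw 9.85 tilt [-0.015 -0.003 -1.   ] F [-23.2  -3.7  15.1] open 0.0
clock: 7.1
ee_pos: [0.4744, 0.0021, 0.2721]
ee_rot: [0.001, 0.996, 0.086, 0.004]
force: [1.1, -0.2, 0.5]
opening: 0.0001
clock: 7.3
ee_pos: [0.4642, 0.0008, 0.2669]
ee_rot: [0.0, 0.996, 0.086, 0.0]
force: [-0.4, -0.7, -1.2]
opening: -0.0003
t 7.3 p [0.4642 0.0008 0.2669] box [-0.0939 -0.0039] tipz 0.2419 xyaw 9.86 tilt [ 0.001 -0.    -1.   ] F [-0.4 -0.7 -1.2] open -0.0
wrist marked_tip [342.7 133.7] 0.68 [ 0.5183 -0.0874  0.058 ] box [-0.0559 -0.1002]
wrist plain_tip [483.8 295.6] 0.51 [ 0.3519 -0.3164  0.058 ] box [-0.2596 -0.2968]
wrist marked_pivot [355.3  49.2] 0.75 [ 0.6007 -0.0799  0.052 ] box [ 0.0265 -0.1071]
top cover_rib [243.7 154.9] 0.9 [0.6415 0.0331 0.099 ] box [ 0.0863 -0.003 ]
top cover_rib [175.9 186.7] 0.32 [0.5211 0.2668 0.099 ] box [0.0084 0.2481]
top marked_tip [275.2 194.3] 0.69 [ 0.5095 -0.0828  0.058 ] box [-0.0638 -0.0942]
top marked_tip [398.8 215.8] 0.23 [ 0.4422 -0.5256  0.058 ] box [-0.207  -0.5185]
top marked_pivot [277.3 170.9] 0.72 [ 0.597  -0.0895  0.052 ] box [ 0.0212 -0.1159]
scene cover_rib [272.4 210.6] 0.79 [0.6328 0.0272 0.099 ] box [ 0.0767 -0.0072]
scene marked_tip [224.4 208.6] 0.51 [ 0.4991 -0.0908  0.058 ] box [-0.0754 -0.1002]
scene plain_tip [263.5 193.4] 0.54 [0.479  0.0751 0.058 ] box [-0.0664  0.0666]
scene marked_pivot [240.7 225.7] 0.65 [ 0.6045 -0.078   0.052 ] box [ 0.0306 -0.1059]
```

View pics/wrist5.png

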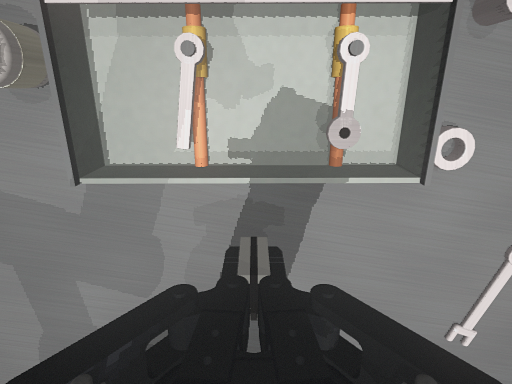

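View pics/scene5.png

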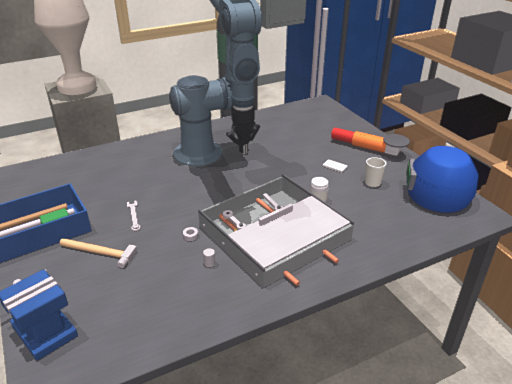

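The extra push raised the force to 23 N with no movement, so the cover is at its stop and lies flat. It had started about 12 mm open, which explains the visible front rim, so the box origin needs shifting by that much.

In the wrist view the marked handle is the right-hand one. Its disc is at (344,133) and its pivot at (355,48). The plain handle is on the left. I'll measure again and plan the path.

```bash
sed -i 's/^B=.*/B=np.array([.5435,.0170]);YAW=np.radians(10.0)/' h.py
cat > plan.py <<'E'
from h import *
import sys
pv=np.array([.040,-.105])
def plan(ths,r=.045,extra=0,tz=.040):
    s,M=st()
    for th in ths:
        t=np.radians(th);u=np.array([-np.cos(t),np.sin(t)]);n=np.array([np.sin(t),np.cos(t)])
        h=.011*abs(n[0])+.014*abs(n[1]);c=pv+r*u-n*(.007+h+extra)
        C,S=np.cos(YAW),np.sin(YAW);w=np.array([B[0]+C*c[0]-S*c[1],B[1]+S*c[0]+C*c[1],tz+bot.tip_extent])
        print(th,'box',c.round(4),'shift cm',(M.T@(w-s['ee_pos'])*100).round(2))
E
python3 - <<'E'
from plan import *
c=cam('wrist')
i=c['pixels'].copy()
C,S=np.cos(YAW),np.sin(YAW)
def W(p): return [B[0]+C*p[0]-S*p[1],B[1]+S*p[0]+C*p[1],p[2]]
pts=[W(p) for p in [(-.095,.187,.066),(-.095,-.187,.066),(.04,-.105,.058),(.04,.06,.058),(-.089,.184,.006),(-.089,-.184,.006)]]
for q in proj(c,pts): cv2.circle(i,tuple(int(v) for v in q.round()),3,(0,0,255),1)
cv2.imwrite('pics/wchk.png',i); print(proj(c,pts).round(0).tolist())
for n in ('marked_tip',):
    for d in bot.spot_point(n,'wrist')[:1]:
        w=ray(c,d['centre'],.058);e=w[:2]-np.array(W((.04,-.105,0))[:2]);bx,by=C*e[0]+S*e[1],-S*e[0]+C*e[1];print('theta',np.degrees(np.arctan2(by,-bx)),'r',np.hypot(bx,by))
plan([5],extra=.012,tz=.12);plan([5],extra=.012)
E
```

```text
[[78.0, 184.0], [422.0, 183.0], [357.0, 48.0], [188.0, 48.0], [105.0, 165.0], [396.0, 165.0]]
theta 2.4915886787207713 r 0.08625653272940009
t 8.15 p [0.4643 0.001  0.2673] box [-0.0808 -0.002 ] tipz 0.2423 xyaw 9.89 tilt [ 0. -0. -1.] F [ 0.3  0.6 -0.1] open 0.0
5 box [-0.0078 -0.1349] shift cm [ 7.33 13.27 12.24]
t 8.15 p [0.4643 0.001  0.2673] box [-0.0808 -0.002 ] tipz 0.2423 xyaw 9.89 tilt [ 0. -0. -1.] F [ 0.3  0.6 -0.1] open 0.0
5 box [-0.0078 -0.1349] shift cm [ 7.33 13.27 20.24]
```

View pics/wchk.png

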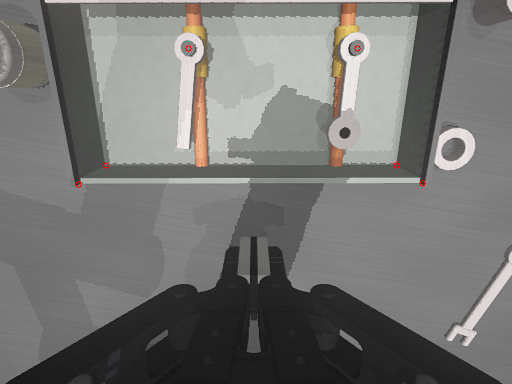

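With the corrected origin, the projected rim, floor corners and both hubs land on the picture. The handle is at about 3–5°. Next I'll move above the entry spot, on the right side of the marked handle.

```bash
python3 -m pendant '[[0,[1,2,0],[0,0,0]],[0,[2.5,5,1],[0,0,0]],[0,[4.5,8.5,3],[0,0,0]],[0,[6,11.5,6],[0,0,0]],[0,[7,13,9],[0,0,0]],[0,[7.3,13.3,11],[0,0,0]],[0,[7.3,13.3,12],[0,0,0]],[0,[7.3,13.3,12],[0,0,0]]]'
python3 - <<'E'
from plan import *
plan([5],extra=.012); cam('wrist','w6.png'); cam('scene','s6.png')
E
```

```text
clock: 8.95
ee_pos: [0.5576, -0.117, 0.1458]
ee_rot: [-0.001, 0.996, 0.086, -0.002]
force: [0.5, -0.3, 0.3]
opening: -0.0001
t 8.95 p [ 0.5576 -0.117   0.1458] box [-0.0093 -0.1344] tipz 0.1208 xyaw 9.89 tilt [-0.003  0.001 -1.   ] F [ 0.5 -0.3  0.3] open -0.0
5 box [-0.0078 -0.1349] shift cm [0.18 0.06 8.08]
```

View pics/w6.png

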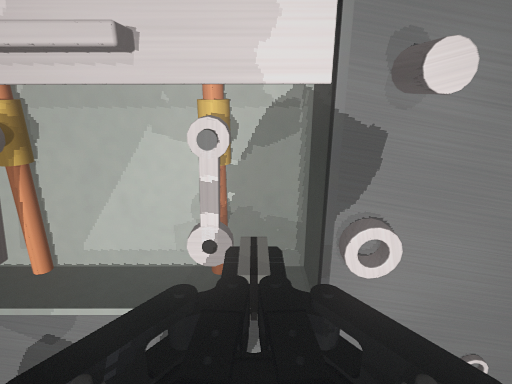

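View pics/s6.png

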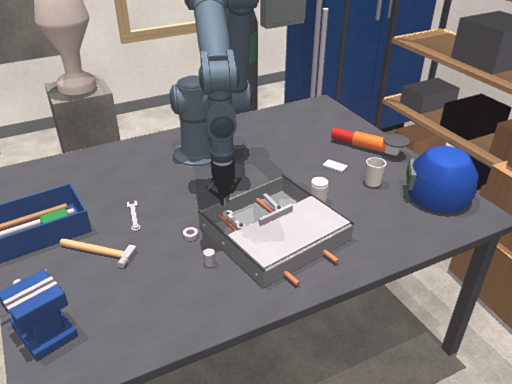

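The disc is at (209,246) and the hub at (208,138). The fingertips sit to their right, over clear floor. I'll descend in steps and watch the force.

```bash
python3 -m pendant '[[0,[0.2,0,1.5],[0,0,0]],[0,[0.2,0,3.5],[0,0,0]],[0,[0.2,0,5],[0,0,0]],[0,[0.2,0,6],[0,0,0]],[0,[0.2,0,6.5],[0,0,0]],[0,[0.2,0,6.5],[0,0,0]]]'
python3 -c "
from h import *
st()"
python3 -m pendant '[[0,[0,0,0.5],[0,0,0]],[0,[0,0,1],[0,0,0]],[0,[0,0,1.5],[0,0,0]],[0,[0,0,1.5],[0,0,0]]]'
python3 - <<'E'
from plan import *
plan([5,15,25,35,45,55,65,75,85,90]); cam('wrist','w7.png'); cam('scene','s7.png')
E
```

```text
clock: 9.65
ee_pos: [0.5611, -0.117, 0.0826]
ee_rot: [0.0, 0.996, 0.086, 0.0]
force: [-1.0, -0.1, -0.4]
opening: -0.0003
t 9.65 p [ 0.5611 -0.117   0.0826] box [-0.006 -0.135] tipz 0.0576 xyaw 9.9 tilt [ 0. -0. -1.] F [-1.  -0.1 -0.4] open -0.0
clock: 10.05
ee_pos: [0.5604, -0.117, 0.0665]
ee_rot: [-0.0, 0.996, 0.086, -0.001]
force: [-1.0, -0.1, -0.1]
opening: 0.0
t 10.05 p [ 0.5604 -0.117   0.0665] box [-0.0066 -0.1349] tipz 0.0415 xyaw 9.88 tilt [-0.001  0.    -1.   ] F [-1.  -0.1 -0.1] open 0.0
5 box [-0.0067 -0.1229] shift cm [-0.01 -1.2   0.15]
15 box [-0.0095 -0.1159] shift cm [-0.29 -1.9   0.15]
25 box [-0.0111 -0.108 ] shift cm [-0.45 -2.69  0.15]
35 box [-0.0111 -0.0995] shift cm [-0.45 -3.54  0.15]
45 box [-0.0093 -0.0906] shift cm [-0.27 -4.43  0.15]
55 box [-0.0055 -0.0819] shift cm [ 0.1  -5.3   0.15]
65 box [ 0.0002 -0.0739] shift cm [ 0.67 -6.1   0.15]
75 box [ 0.0078 -0.067 ] shift cm [ 1.43 -6.79  0.15]
85 box [ 0.017  -0.0618] shift cm [ 2.34 -7.31  0.15]
90 box [ 0.022 -0.06 ] shift cm [ 2.85 -7.5   0.15]
```

View pics/w7.png

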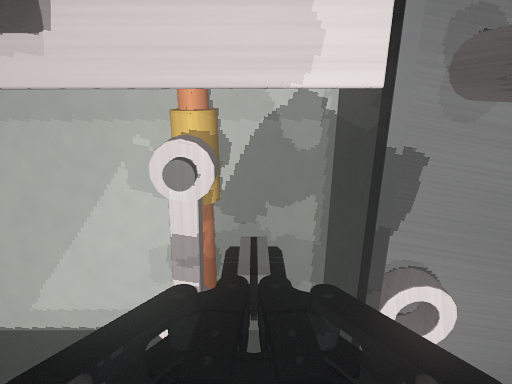

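The fingertips are in the well beside the bar with no contact. Now I'll sweep the first half.

```bash
python3 -m pendant '[[0,[0,-0.6,0],[0,0,0]],[0,[0,-1.2,0],[0,0,0]],[0,[-0.3,-1.9,0],[0,0,0]],[0,[-0.5,-2.7,0],[0,0,0]],[0,[-0.5,-3.5,0],[0,0,0]],[0,[-0.3,-4.4,0],[0,0,0]],[0,[-0.3,-4.4,0],[0,0,0]]]'
python3 - <<'E'
from plan import *
plan([45,55,65,75,85,90,92]); cam('wrist','w8.png'); cam('top','t8.png')
E
```

```text
clock: 10.85
ee_pos: [0.5512, -0.0745, 0.0682]
ee_rot: [0.001, 0.996, 0.087, 0.001]
force: [0.2, -3.7, 2.5]
opening: 0.0001
t 10.85 p [ 0.5512 -0.0745  0.0682] box [-0.0083 -0.0914] tipz 0.0432 xyaw 9.93 tilt [ 0.002 -0.003 -1.   ] F [ 0.2 -3.7  2.5] open 0.0
45 box [-0.0093 -0.0906] shift cm [-0.1  -0.08  0.32]
55 box [-0.0055 -0.0819] shift cm [ 0.27 -0.95  0.32]
65 box [ 0.0002 -0.0739] shift cm [ 0.85 -1.76  0.32]
75 box [ 0.0078 -0.067 ] shift cm [ 1.61 -2.44  0.32]
85 box [ 0.017  -0.0618] shift cm [ 2.52 -2.96  0.32]
90 box [ 0.022 -0.06 ] shift cm [ 3.02 -3.15  0.32]
92 box [ 0.0231 -0.0594] shift cm [ 3.13 -3.21  0.32]
```

View pics/w8.png

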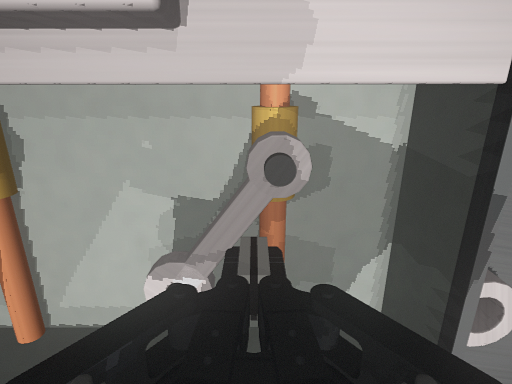

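The handle is turning as planned, at about 45°, with only a few newtons of force. I'll continue towards shut, correcting the height by 2 mm.

```bash
python3 -m pendant '[[0,[0.2,-0.8,0.2],[0,0,0]],[0,[0.8,-1.7,0.2],[0,0,0]],[0,[1.6,-2.4,0.2],[0,0,0]],[0,[2.2,-2.8,0.2],[0,0,0]],[0,[2.8,-3.1,0.2],[0,0,0]],[0,[3.1,-3.2,0.2],[0,0,0]],[0,[3.1,-3.2,0.2],[0,0,0]]]'
python3 - <<'E'
from plan import *
plan([90]); cam('wrist','w9.png'); cam('top','t9.png')
E
```

```text
clock: 11.65
ee_pos: [0.5737, -0.0372, 0.0642]
ee_rot: [-0.0, 0.996, 0.086, -0.002]
force: [-3.9, -1.5, -1.3]
opening: 0.0
t 11.65 p [ 0.5737 -0.0372  0.0642] box [ 0.0204 -0.0586] tipz 0.0392 xyaw 9.89 tilt [-0.004  0.001 -1.   ] F [-3.9 -1.5 -1.3] open 0.0
90 box [ 0.022 -0.06 ] shift cm [ 0.16  0.14 -0.09]
```

View pics/w9.png

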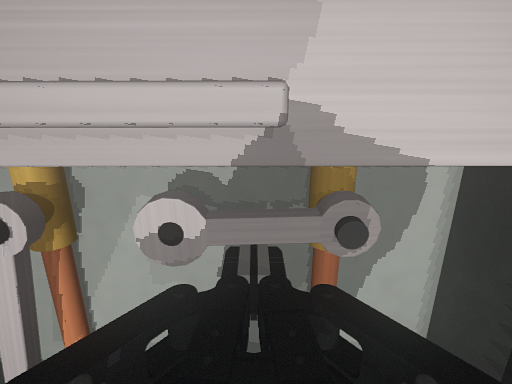

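The handle is nearly across its pipe, with the disc at (171,232) and the hub at (350,232). I'll press on in small steps until the stop shows in the force.

```bash
python3 -m pendant '[[0,[0.2,0,0],[0,0,0]],[0,[0.4,0,0],[0,0,0]],[0,[0.5,0,0],[0,0,0]],[0,[0.5,0,0],[0,0,0]]]'
python3 -m pendant '[[0,[0.2,0,0],[0,0,0]],[0,[0.3,0,0],[0,0,0]],[0,[0.3,0,0],[0,0,0]]]'
python3 -c "
from h import *
st()"
```

```text
clock: 12.15
ee_pos: [0.5752, -0.0367, 0.0642]
ee_rot: [-0.0, 0.996, 0.086, -0.005]
force: [-14.0, -2.7, 5.3]
opening: -0.0003
clock: 12.45
ee_pos: [0.5754, -0.0366, 0.0641]
ee_rot: [0.0, 0.996, 0.086, -0.008]
force: [-19.8, -5.1, 12.5]
opening: 0.0003
t 12.45 p [ 0.5754 -0.0366  0.0641] box [ 0.0221 -0.0583] tipz 0.0391 xyaw 9.83 tilt [-0.015 -0.002 -1.   ] F [-19.8  -5.1  12.5] open 0.0
```

The stop is firm: force went from 14 to 20 N with only 0.2 mm of movement, and the finger is at box x = 22.1 mm, as planned for 90°. I'll back straight off, lift clear and check.

```bash
python3 -m pendant '[[0,[-0.8,0,0],[0,0,0]],[0,[-1.8,0,0],[0,0,0]],[0,[-2.8,0,0],[0,0,0]],[0,[-3,0,-2],[0,0,0]],[0,[-3,0,-6],[0,0,0]],[0,[-3,0,-10.5],[0,0,0]],[0,[-5,0,-14],[0,0,0]],[0,[-9,0,-17],[0,0,0]]]'
python3 -m pendant '[[0,[-3,0,-1],[0,0,0]],[0,[-5,0,-3],[0,0,0]],[0,[-5,0,-3],[0,0,0]]]'
python3 - <<'E'
from h import *
st()
C,S=np.cos(YAW),np.sin(YAW)
def W(p): return [B[0]+C*p[0]-S*p[1],B[1]+S*p[0]+C*p[1],p[2]]
for n in('wrist','top','scene'):
    c=cam(n,n+'f.png')
    pr=proj(c,[W(p) for p in [(.04,-.022,.058),(.098,0,.099),(.075,.182,.073),(.075,-.182,.073)]]).round(1)
    print(n,'expected tip,rib,cover front corners',pr.tolist())
    if n=='wrist':
        i=c['pixels'].copy()
        for q in pr: cv2.circle(i,tuple(int(v) for v in q),3,(0,0,255),1)
        cv2.imwrite('pics/wf2.png',i)
    for l,z in (('marked_tip',.058),('marked_pivot',.052),('cover_rib',.099),('paint_tin',0),('collar',0),('round_stub',0)):
        for d in bot.spot_point(l,n)[:1]:
            w=ray(c,d['centre'],z);e=w[:2]-B
            print(n,l,np.round(d['centre'],1),round(d['score'],2),w.round(3),'box',np.round([C*e[0]+S*e[1],-S*e[0]+C*e[1]],4))
E
```

```text
clock: 13.25
ee_pos: [0.4974, -0.0518, 0.2382]
ee_rot: [0.001, 0.996, 0.087, 0.003]
force: [0.1, -0.1, 0.3]
opening: 0.0001
clock: 13.55
ee_pos: [0.4451, -0.0605, 0.2683]
ee_rot: [0.001, 0.996, 0.086, 0.003]
force: [0.6, 0.3, -0.5]
opening: -0.0
t 13.55 p [ 0.4451 -0.0605  0.2683] box [-0.1104 -0.0592] tipz 0.2433 xyaw 9.83 tilt [ 0.006 -0.001 -1.   ] F [ 0.6  0.3 -0.5] open -0.0
wrist expected tip,rib,cover front corners [[211.6, 15.7], [172.7, -82.4], [-27.1, -33.1], [391.5, -34.3]]
wrist marked_tip [211.9  18.8] 0.57 [0.584 0.002 0.058] box [ 0.0374 -0.0221]
wrist marked_pivot [297.3  14.5] 0.88 [ 0.603 -0.078  0.052] box [ 0.0421 -0.1043]
wrist collar [398.3 121.3] 0.59 [ 0.522 -0.231  0.   ] box [-0.0642 -0.2408]
top expected tip,rib,cover front corners [[252.0, 172.7], [243.4, 155.3], [194.2, 170.7], [294.4, 156.0]]
top marked_tip [248.4 171.2] 0.39 [0.592 0.015 0.058] box [ 0.0475 -0.0099]
top cover_rib [240.5 155.8] 0.66 [0.638 0.044 0.099] box [0.0978 0.0105]
top paint_tin [176.5 188.9] 0.58 [0.531 0.282 0.   ] box [0.0338 0.2631]
top collar [315.4 193.8] 0.45 [ 0.525 -0.236  0.   ] box [-0.0622 -0.2456]
top round_stub [307.3 154. ] 0.44 [ 0.677 -0.205  0.   ] box [ 0.0931 -0.2419]
scene expected tip,rib,cover front corners [[259.4, 214.9], [275.2, 211.2], [310.5, 195.5], [226.7, 234.6]]
scene marked_tip [259.  211.2] 0.68 [0.567 0.011 0.058] box [ 0.0225 -0.0104]
scene marked_pivot [242.8 224.1] 0.73 [ 0.6   -0.068  0.052] box [ 0.0408 -0.0934]
scene cover_rib [273.7 207.3] 0.75 [0.619 0.04  0.099] box [0.0779 0.0096]
scene paint_tin [317.8 201.7] 0.83 [0.547 0.272 0.   ] box [0.0478 0.25  ]
scene collar [193.5 237.5] 0.46 [ 0.531 -0.223  0.   ] box [-0.0542 -0.2346]
scene round_stub [211.5 264.6] 0.52 [ 0.683 -0.221  0.   ] box [ 0.0961 -0.2583]
```

View pics/wf2.png

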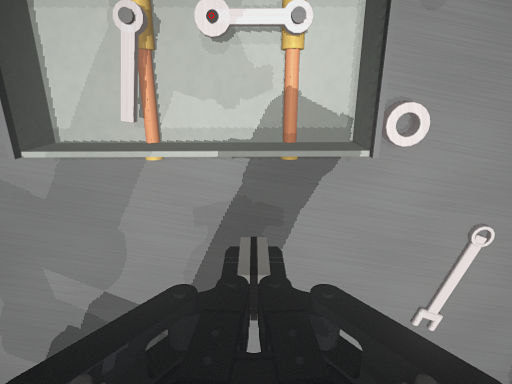

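View pics/scenef.png

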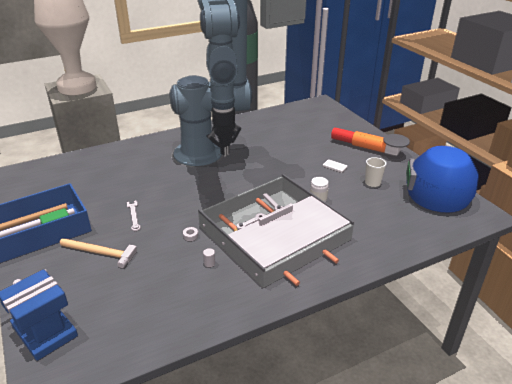

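The disc is at (212,16), on the predicted shut position, and the handle lies square across its pipe. The plain handle is still along its pipe, the cover is flat at the rear, and the bystanders are where they were. I'm handing it in.

```bash
python3 -c "
from rig import bot
bot.job_done(); s=bot.read_state(); print(s['clock'],s['force'])"
```

```text
the job is handed in; nothing more can be done
the job is handed in; nothing more can be done
```

The cover is at its rear stop and the marked handle is fully shut. The job is handed in at about 13.7 s of the 48 s allowed, with the arm clear of everything.

- **Cover:** I pushed it by the rib with closed fingertips until it met its stop. Pressing harder raised the force to about 23 N along the push (28 N in all) with only 0.2 mm of movement. It stayed flat in its guides in the pictures. The top camera first put the rib within half a pixel of its expected parked position.
- **Marked handle:** This was the right-hand one. I pushed it clockwise to its stop, where the force reached about 20 N with only 0.2 mm of movement. In the final wrist picture the disc is within about 3 pixels of the predicted 90° position.
- **Everything else:** The plain handle, paint tin, collar and stub look unmoved in the last pictures. I checked the other items on the bench only by eye.

Three checks disagreed:
- **Box position:** My first fit was about 13 mm off because the cover started slightly open. I corrected it before touching the handle.
- **Camera readings:** The final top and scene network readings differed from the wrist camera by about 1 to 2 cm for the disc and rib, with the top camera scoring low on the disc (0.39). I relied on the wrist view and the contact forces.
- **After hand-in:** The last state reading was refused, so the final state comes from just before that.

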